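# Swap the feeding-box dish with one from the rack

## Robot

A 6-joint arm with a two-finger parallel gripper is mounted at the origin on the work surface. World frame = base frame: x ahead of the robot, y to its left, z up, the work surface at z = 0. Lengths are in m, angles in degrees, forces in N, time in s.
With the tool pointing down it reaches from about 0.25 to 0.775 m from the base axis. Payload 4 kg.
Tool frame: the origin (TCP) lies midway between the tips of the shut fingers; the grasp point (between the pads) lies 19 mm behind it (manip.hold_point_z is the distance from the TCP to the grasp point, in m); z points along the fingers, y is the line along which they close (so a half turn about z gives the same grasp; the last joint's range is limited). The gripper opens to 85 mm and grips with 20 to 120 N. Pads are 22 mm wide; open, the fingers measure 114 mm over their backs; the gripper's body (76 mm by 85 mm) begins 54 mm behind the grasp point. The pads swing forward as they close: fully open they stand 13 mm farther back than shut.
Start: joints at [-69.735, 4.996, 78.535, -0, 96.463, -5.907], TCP at [0.243, -0.494, 0.231] pointing down, gripper open.
Joint ranges: [-177.83, 177.83], [-43.37, 116.18], [15.69, 146.23], [-61.86, 241.86], [9.47, 152.12], [-147.06, 147.06]. Speed limits (degrees/s): [159.86, 159.86, 180, 180, 180, 180].

## Interface

Orientations are given as a 3x3 rotation matrix whose columns are the frame's x, y, z axes.
In Python, from station import manip gives the robot as it stands.
- The arm moves only by the tool servo_tool, never from a script. Its argument "increments" is one flat list of numbers, 7 for each row, row after row: the shift along the tool's x, y, z in mm, then the turn, a rotation vector about the tool's x, y, z in degrees, then the opening, from 0 (shut) to 1 (fully open). A call has 1 to 20 rows; each row is the pose to reach, as a shift and turn from the pose commanded when the call began, along the tool's axes at that moment; what a row does not reach only later rows make up. A row lasts 1/12 s, in which the tool goes at most 41.7 mm and 7.16 degrees, less where a joint would pass 70% of its speed; a pose out of reach is approached as far as the arm can. A call with a gripper value outside its range is refused whole. The fingers move at their own pace and stop on an object; the grip force is fixed at half the most. Time passes only in rows, so rows that repeat a pose let the fingers close. It gives the time, the measured TCP pose, the force, the opening and the grip force at its end, in the units of the state.
- manip.observe(): the state, without advancing time (a new reading comes with each control period).
- manip.capture(name): name is "scene" or "side" or "wrist"; returns (picture, depth): 480x640x3 uint8, red, green, blue; 480x640 float32, m along the optical axis (not along the pixel's ray), 0 where there is no reading.
- manip.camera_params(name): a dict with "K" (3x3 intrinsics, pixels), "k1" (the pictures are not rectified: a ray, as slopes to the right and down, at radius r is drawn at 1 + k1 r^2 times it, then the intrinsics apply), "extrinsics" (4x4, takes a point from camera to world coordinates). Camera axes: x right, y down, z forward; pixel columns grow to the right and rows downward; lengths in m; the calibration is good to about 2 mm. A picture is of the moment at which its call begins: read the wrist's pose just before it. camera_params takes no time and is no camera call; for the wrist camera it gives the pose at the moment of the call.
- manip.close_job(): hands the job in; it is judged then, once.
The state is a dict: "clock": time; "q": joint angles; "joint_vel": joint speeds; "joint_efforts": joint torques, N m; "ee_pos": TCP position; "orientation": TCP orientation; "ft_force": force on the tool from outside, world axes, zero at the start; "wrist_torque": the same for the moment, N m; "gripper_width": finger opening in m; "finger_force": force on a finger pad.
Only numpy, scipy, OpenCV 4.12 (cv2) and the standard library are available. Lean on these libraries where they do the work, as an engineer would, in place of code of your own. Each camera call takes 0.05 s, during which the arm holds its last target. There are 200 camera calls.

## Task

Swap the blue dish in the clear feeding box with the terracotta dish in the wooden rack: open the box's flap and leave it standing open, seat the terracotta dish flat between the two black strips on the box floor, and seat the blue dish flat in the rack slot that the terracotta one came from. A dish has to be gripped one way at the rack and the other way at the box, so put it down on a clear patch of shelf and take it again; never drop a dish or tip it over. Leave the white dishes and everything else on the shelf where they are.

Things in the scene. Friction and masses are not known exactly. Their poses are not given: they have to be found in the camera images.
- dish_terracotta: the terracotta (red-brown) glazed ceramic feeding dish, a rounded-edge block 66 mm long (its x) by 46 mm wide (its y) by 36 mm high with a shallow well 14 mm deep in its top (rim 6 mm); origin at the centre of its underside, z up; about 180 g; starts in one of the four rack slots
- dish_blue: the blue glazed ceramic feeding dish, a rounded-edge block 66 mm long (its x) by 46 mm wide (its y) by 36 mm high with a shallow well 14 mm deep in its top (rim 6 mm); origin at the centre of its underside, z up; about 180 g; starts in the seat of the feeding box
- dish_white1: a white glazed ceramic feeding dish, a rounded-edge block 66 mm long (its x) by 46 mm wide (its y) by 36 mm high with a shallow well 14 mm deep in its top (rim 6 mm); origin at the centre of its underside, z up; about 180 g; starts in a rack slot and stays there
- dish_white2: a white glazed ceramic feeding dish, a rounded-edge block 66 mm long (its x) by 46 mm wide (its y) by 36 mm high with a shallow well 14 mm deep in its top (rim 6 mm); origin at the centre of its underside, z up; about 180 g; starts in a rack slot and stays there
- dish_white3: a white glazed ceramic feeding dish, a rounded-edge block 66 mm long (its x) by 46 mm wide (its y) by 36 mm high with a shallow well 14 mm deep in its top (rim 6 mm); origin at the centre of its underside, z up; about 180 g; starts in a rack slot and stays there
- rack: wooden rack, fixed, 88 mm deep (x) by 280 wide (y); origin: centre of underside. Base 8 mm thick; dividers 62 mm long, 8 thick, tops 48 mm high at y = -136, -68, 0, 68, 136 mm make four slots open at front and back. Lips 5 mm high along the base's front and back edges leave a seat 76 (x) by 60 mm (y) in each slot: a dish fits only with its long side along the rack's x
- slot0 (a point): centre of the seat floor of rack slot 0 (rack y = -102 mm), on top of the base board, 8 mm above the shelf; axes as the rack's
- slot1 (a point): centre of the seat floor of rack slot 1 (rack y = -34 mm), on top of the base board, 8 mm above the shelf; axes as the rack's
- slot2 (a point): centre of the seat floor of rack slot 2 (rack y = 34 mm), on top of the base board, 8 mm above the shelf; axes as the rack's
- slot3 (a point): centre of the seat floor of rack slot 3 (rack y = 102 mm), on top of the base board, 8 mm above the shelf; axes as the rack's
- box: clear polycarbonate box, fixed, outside 150 (x) by 86 (y) by 46 mm high, walls and floor 4 mm; origin: centre of underside. Two black strips (6 mm wide, 6 high) lie on its floor along y at x = -43 and +23 mm and leave a seat 60 (x) by 78 mm (y) between them: a dish fits only with its long side along the box's y (the other way it rides up on the strips)
- seat (a point): centre of the dish seat between the strips, on the box's inner floor, 10 mm nearer the front (-x) than the box's origin and 4 mm above the shelf; axes as the box's
- flap (a joint): hinge of the box's clear flap lid (150 x 86 x 6 mm): 0 = shut, grows as it opens upward and away to the box's +x, 1.57 = upright, stop at 1.9; the hinge is stiff, the flap stays where it is left
- flap_handle (a point): grip point in the head of the flap's black knob (head 28 mm across and 16 mm thick, on a 12 mm stem): 35 mm above the flap's upper face on the knob's axis, 120 mm from the hinge line when measured along the flap
- flap_hinge (a point): middle of the flap's hinge line, along the box's y, at the top of the box's far (+x) wall, 46 mm above the shelf
- guard: chrome wire lamp guard, a dome 100 mm across and 66 mm high; origin at the centre of its underside; a bystander
- jar: small jar with green cap, 56 mm across, 75 mm high; origin at the centre of its underside; a bystander
- tin: food tin, 66 mm across, 58 mm high; origin at the centre of its underside; a bystander
- scoop: red plastic scoop lying on the shelf, blade 85 x 60 mm from x = -13 to +73 mm, handle back to x = -86 mm, 28 mm high; a bystander
- hygrometer: white hygrometer standing on the shelf, 28 mm (x) by 75 mm (y) by 50 mm high; origin at the centre of its underside; a bystander
Things that resemble listed ones, but are neither listed nor needed, are in the scene too. Of the things that look like the dish_terracotta, the smaller one is meant. Of the things that look like the box, the smaller one is meant.

How it is judged:
By the outcome, as a careful person would: the job done as asked, in the order asked, and still so for the second after the job is handed in, with the robot touching nothing.
It also fails if it takes over 72 s, if anything falls off the work surface, if the arm or the gripper's body presses on something with over 40 N, if the wrist force passes 120 N, or if a joint passes its speed limit or range.

## Working session

There is one attempt and no reset: what is moved stays moved. The work goes in short steps, Python scripts to look and compute and a tool call to move; the robot and the scene stay as the last step left them, time stands still between calls to the robot, and variables do not carry over. Pictures are saved under pics/ and viewed, at most 10 in all, crops included, and the job is handed in when it is done.

Besides the shell and the picture viewer there is one more tool, called after "Emit:" as name(argument=value, ...), one argument or row to a line, values as JSON. servo_tool: Moves the arm, as the interface text tells. Its arguments: {"type":"object","properties":{"increments":{"type":"array","items":{"type":"number"}}},"required":["increments"]}

```bash
ls; mkdir -p pics; cat > h.py <<'E'
import numpy as np, cv2
from station import manip
def cam(n):
    p=manip.camera_params(n); return np.array(p["K"]),p["k1"],np.array(p["extrinsics"])
def ray(n,uv,c=None):
    K,k1,E=c or cam(n); uv=np.atleast_2d(np.array(uv,float))
    s=cv2.undistortPoints(uv.reshape(-1,1,2),K,np.array([k1,0,0,0.])).reshape(-1,2)
    d=np.c_[s,np.ones(len(s))]
    return E[:3,3], d@E[:3,:3].T
def onz(n,uv,z,c=None):
    o,d=ray(n,uv,c); return o+d*((z-o[2])/d[:,2])[:,None]
def cloud(n,depth,c=None):
    v,u=np.mgrid[:480,:640]; o,d=ray(n,np.c_[u.ravel(),v.ravel()],c)
    P=(o+d*depth.ravel()[:,None]).reshape(480,640,3); P[depth==0]=np.nan; return P
def snap(n,name):
    c=cam(n); im,d=manip.capture(n); cv2.imwrite(f"pics/{name}.png",im[:,:,::-1]); np.savez(f"pics/{name}.npz",im=im,d=d,K=c[0],k1=c[1],E=c[2]); return im,d,c
def load(name):
    z=np.load(f"pics/{name}.npz"); return z["im"],z["d"],(z["K"],float(z["k1"]),z["E"])
E
python3 - <<'E'
from h import *
for n in("scene","side","wrist"):
    im,d,c=snap(n,n+"0"); print(n,c[2].round(3).tolist(),c[0][0,0],(d>0).mean())
E
```

```text
pics
scene [[0.57, 0.637, -0.519, 1.222], [0.822, -0.432, 0.372, -0.522], [0.013, -0.638, -0.77, 1.199], [0.0, 0.0, 0.0, 1.0]] 520.2602917820421 0.9961067708333333
side [[-0.75, -0.483, 0.452, -0.109], [-0.661, 0.556, -0.504, 0.608], [-0.008, -0.677, -0.736, 1.001], [0.0, 0.0, 0.0, 1.0]] 532.6601560143371 0.996005859375
wrist [[0.441, -0.85, -0.288, 0.315], [-0.898, -0.418, -0.139, -0.458], [-0.002, 0.319, -0.948, 0.373], [0.0, 0.0, 0.0, 1.0]] 373.2758474632752 0.996142578125
```

View pics/scene0.png

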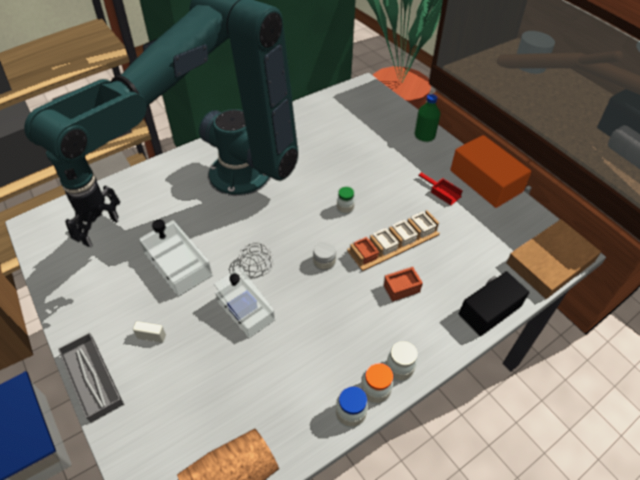

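View pics/side0.png

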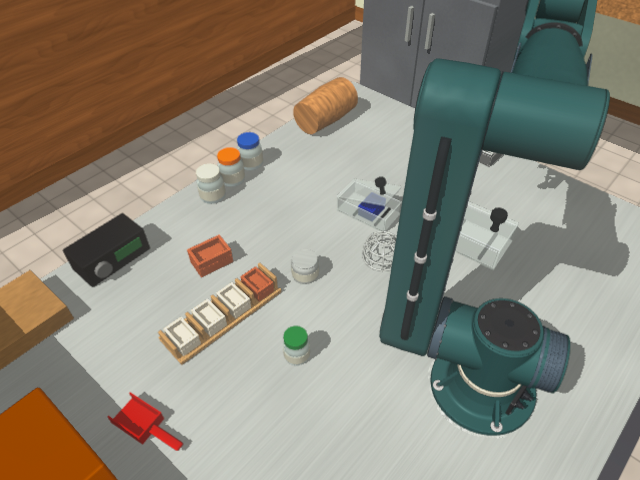

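The scene view shows two terracotta dishes: one in the rack's end slot at about (365,248), and a lone, larger-looking one on the shelf at (403,284). It also shows two clear boxes: a larger empty one at (175,255), and a smaller one at (245,305) with the blue dish inside. The smaller dish and the smaller box are the ones meant. I'll measure them and confirm in an enlarged crop.

```bash
python3 - <<'E'
from h import *
for n in("scene","side"):
    im,d,c=load(n+"0"); P=cloud(n,d,c); hsv=cv2.cvtColor(im,cv2.COLOR_RGB2HSV)
    X=P[...,0];ok=(X>0.1)&(X<1.0)&(abs(P[...,1])<0.65)&(P[...,2]<.12)
    for nm,lo,hi in(("terra",(3,110,60),(14,230,255)),("blue",(105,60,30),(130,255,255)),("wood",(10,50,80),(24,190,255)),("black",(0,0,0),(179,120,45)),("green",(45,110,40),(85,255,255))):
        m=cv2.inRange(hsv,lo,hi)&(ok*255).astype(np.uint8)
        k,l,s,ce=cv2.connectedComponentsWithStats(m)
        for i in range(1,k):
            if s[i,4]>60:
                q=P[l==i]; top=np.nanpercentile(q[:,2],95); t=q[q[:,2]>top-.006]
                r=cv2.minAreaRect((t[:,:2]*1000).astype(np.float32))
                print(n,nm,ce[i].round(),s[i,4],"top",round(top*1000),"rect",np.round(r[0]),np.round(r[1]),round(r[2]))
    # things above table
im,_,_=load("scene0")
a=cv2.resize(im[215:345,135:275],None,fx=2.8,fy=2.8,interpolation=2); b=cv2.resize(im[205:305,335:445],None,fx=3.64,fy=3.64,interpolation=2)
b=cv2.resize(b,(400,364)); cv2.imwrite("pics/crop.png",np.hstack([a,b])[:,:,::-1])
E
```

```text
scene terra [481. 175.] 2088 top 103 rect [501. 621.] [ 57. 220.] 90
scene terra [563. 249.] 814 top 55 rect [862. 601.] [ 98. 155.] 89
scene terra [367. 250.] 440 top 46 rect [527. 129.] [62. 69.] 83
scene terra [519. 267.] 126 top 50 rect [816. 461.] [59.  9.] 0
scene terra [402. 283.] 857 top 52 rect [676. 141.] [90. 63.] 76
scene terra [543. 287.] 81 top 51 rect [906. 458.] [ 7. 52.] 89
scene terra [379. 376.] 599 top 94 rect [ 874. -106.] [61. 61.] 88
scene terra [234. 461.] 2903 top 116 rect [ 862. -492.] [170.  56.] 84
scene blue [353. 400.] 645 top 94 rect [ 885. -191.] [61. 61.] 8
scene wood [394. 244.] 1185 top 49 rect [535. 232.] [281.  64.] 86
scene wood [551. 258.] 2800 top 55 rect [860. 552.] [160. 196.] 0
scene wood [235. 461.] 3132 top 115 rect [ 862. -494.] [178.  56.] 84
scene black [493. 303.] 2311 top 79 rect [872. 297.] [168.  87.] 90
scene green [424. 125.] 440 top 116 rect [205. 633.] [68. 28.] 1
scene green [346. 193.] 145 top 78 rect [338. 193.] [40. 48.] 54
side terra [325. 106.] 1851 top 113 rect [ 851. -499.] [ 68. 191.] 3
side terra [229. 157.] 237 top 93 rect [ 869. -104.] [61. 65.] 82
side terra [210. 255.] 1164 top 50 rect [670. 144.] [88. 66.] 76
side terra [258. 283.] 680 top 46 rect [520. 134.] [57. 67.] 83
side terra [ 77. 432.] 112 top 98 rect [498. 601.] [210.   2.] 0
side blue [248. 140.] 311 top 93 rect [ 881. -190.] [61. 60.] 88
side blue [371. 207.] 200 top 45 rect [ 474. -227.] [49. 42.] 27
side wood [325. 105.] 2296 top 113 rect [ 852. -500.] [ 68. 193.] 0
side wood [220. 318.] 1951 top 49 rect [530. 232.] [279.  65.] 85
side wood [ 28. 316.] 4285 top 52 rect [857. 536.] [153. 167.] 90
side black [102. 266.] 492 top 67 rect [826. 330.] [118.  28.] 78
side green [295. 337.] 415 top 78 rect [332. 198.] [45. 46.] 43
```

View pics/crop.png

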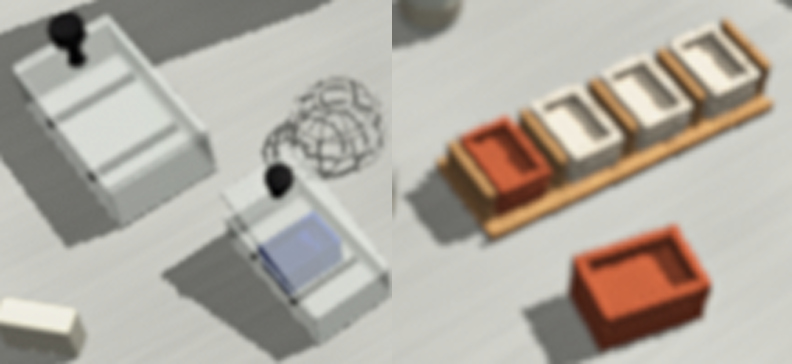

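The crop confirms the choice. The dish in the rack's end slot measures about 66 mm long with its top at 45 mm; the lone one is about 90×63 mm, so it is the larger lookalike. The box at (245,305) is the smaller one and holds the blue dish; the empty one is bigger. Next I'll measure the box, its knob and the rack.

```bash
python3 - <<'E'
from h import *
for n in("scene","side"):
    im,d,c=load(n+"0"); P=cloud(n,d,c); hsv=cv2.cvtColor(im,cv2.COLOR_RGB2HSV)
    near=(np.hypot(P[...,0]-.47,P[...,1]+.22)<.16)
    for lo,hi in((.04,.06),(.07,.12)):
        m=near&(P[...,2]>lo)&(P[...,2]<hi); k,l,s,ce=cv2.connectedComponentsWithStats(m.astype(np.uint8))
        for i in range(1,k):
            if s[i,4]>8:
                q=P[l==i]; r=cv2.minAreaRect((q[:,:2]*1000).astype(np.float32)); print(n,lo,ce[i].round(),s[i,4],np.round(r[0]),np.round(r[1]),round(r[2]),np.nanmax(q[:,2]).round(3))
    m=near&(hsv[...,2]<45)&(P[...,2]>.02); k,l,s,ce=cv2.connectedComponentsWithStats(m.astype(np.uint8))
    for i in range(1,k):
        if s[i,4]>10: print(n,"dark",ce[i].round(1),s[i],P[l==i].mean(0).round(3),np.nanmax(P[l==i][:,2]))
    # all objects map
    m=(P[...,2]>.015)&(P[...,2]<.13)&(P[...,0]>.15)&(P[...,0]<.8)&(abs(P[...,1])<.6)
    k,l,s,ce=cv2.connectedComponentsWithStats(m.astype(np.uint8))
    for i in range(1,k):
        if s[i,4]>80:
            q=P[l==i]*1000; print(n,"obj",ce[i].round(),s[i,4],np.nanpercentile(q,2,axis=0).round(),np.nanpercentile(q,98,axis=0).round())
print(manip.observe())
E
```

```text
scene 0.04 [255. 256.] 150 [ 373. -151.] [83. 82.] 60 0.06
scene 0.04 [203. 268.] 63 [ 336. -293.] [ 8. 44.] 13 0.059
scene 0.04 [251. 314.] 451 [ 492. -253.] [156.  88.] 7 0.06
scene 0.07 [204. 261.] 17 [ 331. -283.] [16. 16.] 57 0.076
scene 0.07 [237. 289.] 992 [ 474. -254.] [102.  88.] 6 0.12
scene dark [234.1 278.9] [231 274   8  11  61] [ 0.469 -0.258  0.126] 0.13371702360412807
scene obj [472. 173.] 396 [398. 594.  19.] [566. 600.  98.]
scene obj [284. 174.] 119 [168.   4. 100.] [217. 110. 129.]
scene obj [440. 186.] 299 [361. 473.  15.] [510. 545.  33.]
scene obj [492. 193.] 91 [545. 595.  16.] [609. 600.  98.]
scene obj [346. 199.] 394 [318. 169.  17.] [365. 217.  79.]
scene obj [394. 237.] 2035 [496.  93.  17.] [574. 366.  50.]
scene obj [175. 256.] 2916 [ 158. -400.   19.] [ 346. -280.  126.]
scene obj [524. 247.] 274 [781. 457.  22.] [799. 595.  55.]
scene obj [245. 295.] 2619 [ 341. -299.   19.] [ 569. -116.  123.]
scene obj [324. 255.] 518 [449. -13.  17.] [508.  46.  61.]
scene obj [402. 282.] 871 [640.  94.  18.] [712. 186.  53.]
scene obj [149. 331.] 447 [ 399. -532. 
[... 930 characters left out ...]
, -5.90885886e+00]), 'joint_vel': array([ 0.01307507, -0.06122218, -0.45036112, -0.0288034 , -0.110011  ,
        0.13740416]), 'joint_efforts': array([ 1.18199590e-03, -3.52372742e+01, -3.13679266e+01, -2.71519502e-04,
        8.01316055e-03,  3.88539164e-06]), 'ee_pos': array([ 0.24244242, -0.49325614,  0.2303896 ]), 'orientation': array([[ 8.97465697e-01,  4.41083824e-01, -6.19345591e-04],
       [ 4.41084225e-01, -8.97464201e-01,  1.64732905e-03],
       [ 1.70769701e-04, -1.75160489e-03, -9.99998451e-01]]), 'ft_force': array([ 0.37857948,  0.55609671, -0.14001712]), 'wrist_torque': array([ 0.03564208, -0.00974447, -0.01771228]), 'finger_force': 0.0, 'gripper_width': 0.08494003718812639}
```

The flap already stands about 20° open: the knob is at about (0.47,-0.26,0.126). I'll write a helper for the moves and take a close wrist look.

```bash
cat >> h.py <<'E'
from scipy.spatial.transform import Rotation as Rn
def Rd(psi,tilt=0):  # tool down, tool x at yaw psi; tilt about tool y
    c,s=np.cos(np.radians(psi)),np.sin(np.radians(psi))
    return np.array([[c,s,0],[s,-c,0],[0,0,-1.]])@Rn.from_euler('y',tilt,degrees=True).as_matrix()
def go(*tg):  # each (x,y,z mm, psi[,tilt]) -> tool increments from the present pose
    s=manip.observe(); R=s["orientation"]; p=s["ee_pos"]*1000
    print("t",round(s["clock"],2),"p",p.round(1),"w",round(s["gripper_width"]*1000,1),"F",np.round(s["ft_force"],1),"q",np.round(s["q"]))
    for t in tg:
        rv=Rn.from_matrix(R.T@Rd(*t[3:])).as_rotvec(degrees=True); print(t,(R.T@(np.array(t[:3])-p)).round(1),rv.round(1))
E
python3 -c "
from h import *
go((470,-258,300,7))"
```

```text
t 0.15 p [ 242.4 -493.3  230.4] w 84.9 F [ 0.4  0.6 -0.1] q [-70.   5.  79.  -0.  96.  -6.]
(470, -258, 300, 7) [ 308.  -110.9  -69.4] [-0.1  0.  19.2]
```

Emit:
servo_tool(
  increments=[308,-111,-69,-0.1,0,19.2,1,308,-111,-69,-0.1,0,19.2,1,308,-111,-69,-0.1,0,19.2,1,308,-111,-69,-0.1,0,19.2,1,308,-111,-69,-0.1,0,19.2,1,308,-111,-69,-0.1,0,19.2,1,308,-111,-69,-0.1,0,19.2,1,308,-111,-69,-0.1,0,19.2,1,308,-111,-69,-0.1,0,19.2,1,308,-111,-69,-0.1,0,19.2,1,308,-111,-69,-0.1,0,19.2,1,308,-111,-69,-0.1,0,19.2,1],
)

```text
clock: 1.15
ee_pos: [0.4691, -0.259, 0.2995]
orientation: [[0.993, 0.12, -0.001], [0.12, -0.993, -0.001], [-0.001, 0.001, -1.0]]
ft_force: [-0.2, -0.6, 0.1]
gripper_width: 0.0854
finger_force: 0.0
```

```bash
python3 - <<'E'
from h import *
im,d,c=snap("wrist","w1"); P=cloud("wrist",d,c); go((470,-258,300,7))
z=P[...,2]; near=(P[...,0]>.39)&(P[...,0]<.6)&(P[...,1]>-.32)&(P[...,1]<-.18)
gray=im.max(2)
k,l,s,ce=cv2.connectedComponentsWithStats((near&(gray<45)&(z>.07)).astype(np.uint8))
for i in range(1,k):
    if s[i,4]>40:
        q=P[l==i]; print("dark",ce[i].round(1),s[i],np.nanpercentile(q,[5,50,95],axis=0).round(3).tolist())
# flap plane
m=near&(gray>60)&(z>.045)
q=P[m]; print(len(q),np.histogram(q[:,2],12))
cc=q[(q[:,2]>.06)]
A=np.c_[cc[:,:2],np.ones(len(cc))]
w=np.ones(len(cc),bool)
for _ in range(8):
    sol=np.linalg.lstsq(A[w],cc[w,2],rcond=None)[0]; w=abs(A@sol-cc[:,2])<.004
n=sol[:2]; print("plane",sol,w.sum(),"tilt",np.degrees(np.arctan(np.hypot(*n))),"dir",np.degrees(np.arctan2(-n[1],-n[0])))
r=cv2.minAreaRect((cc[w][:,:2]*1000).astype(np.float32)); print(r, cc[w].max(0),cc[w].min(0))
E
```

```text
t 1.2 p [ 469.  -259.3  299.6] w 85.2 F [-1.  -0.3 -0.3] q [-35.   3.  73.  -0. 104.  48.]
(470, -258, 300, 7) [ 1.2 -1.1 -0.4] [ 0.1  0.1 -0.2]
dark [312.9 219.9] [300 206  28  29 658] [[0.454, -0.266, 0.125], [0.464, -0.256, 0.129], [0.474, -0.246, 0.132]]
dark [285.8 429.8] [    0   315   624   165 41764] [[0.458, -0.318, 0.331], [0.478, -0.245, 0.373], [0.488, -0.192, 0.387]]
14595 (array([6373, 6134,   50,   11,    0,    0,    0,    0,    0,  522, 1298,
        207]), array([0.04506098, 0.07342624, 0.10179149, 0.13015675, 0.15852201,
       0.18688727, 0.21525253, 0.24361779, 0.27198305, 0.30034831,
       0.32871357, 0.35707883, 0.38544408]))
plane [-0.33972879 -0.00809331  0.28223923] 61 tilt 18.769054391384625 dir 1.364690546584674
((463.3428955078125, -255.08169555664062), (25.184341430664062, 26.350048065185547), 6.9724016189575195) [ 0.47582998 -0.24179122  0.13272131] [ 0.450312   -0.26883222  0.12142177]
```

View pics/w1.png

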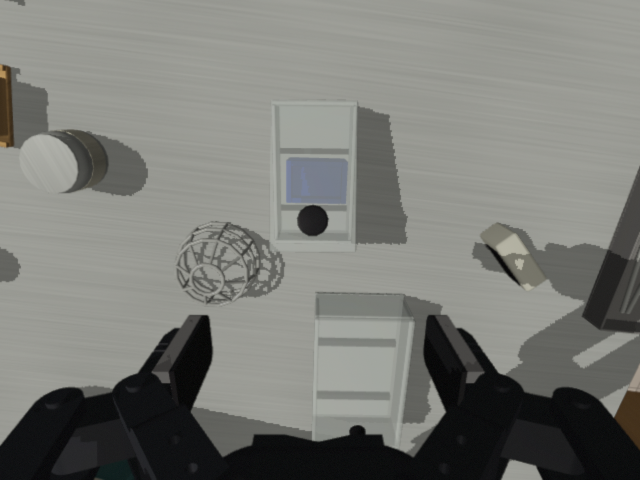

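The view shows the box at pixels (272–357, 100–250), the knob at (313,220), the blue dish at (317,180) under the flap, and the wire guard at (217,262). Now I'll fit the flap plane and the box outline.

```bash
python3 - <<'E'
from h import *
im,d,c=load("w1"); P=cloud("wrist",d,c); z=P[...,2]
near=(P[...,0]>.39)&(P[...,0]<.6)&(P[...,1]>-.32)&(P[...,1]<-.18)&(z<.14)&(z>.04)&(im.max(2)>60)
cc=P[near]; A=np.c_[cc[:,:2],np.ones(len(cc))]; rng=np.random.default_rng(0); best=0
for _ in range(300):
    i=rng.choice(len(cc),3)
    try: s=np.linalg.solve(A[i],cc[i,2])
    except Exception: continue
    k=(abs(A@s-cc[:,2])<.003).sum()
    if k>best: best=k;S=s
w=abs(A@S-cc[:,2])<.003
S=np.linalg.lstsq(A[w],cc[w,2],rcond=None)[0]; w=abs(A@S-cc[:,2])<.004
print("plane",S,w.sum(),len(cc),"tilt",np.degrees(np.arctan(np.hypot(*S[:2]))),"dir",np.degrees(np.arctan2(-S[1],-S[0])))
r=cv2.minAreaRect((cc[w][:,:2]*1000).astype(np.float32)); print(r,cv2.boxPoints(r).round(1).tolist(),(np.c_[cv2.boxPoints(r)/1000,np.ones(4)]@S).round(4))
# lower corners of box by brightness: blue dish
hsv=cv2.cvtColor(im,cv2.COLOR_RGB2HSV); m=((hsv[...,0]>105)&(hsv[...,0]<130)&(hsv[...,1]>45)).astype(np.uint8); m[300:]=0
k,l,s,ce=cv2.connectedComponentsWithStats(m); i=1+s[1:,4].argmax(); cnt=cv2.findContours((l==i).astype(np.uint8),0,2)[0][0]
r=cv2.minAreaRect(cnt.astype(np.float32)); print("blue px",s[i],ce[i],r)
q=onz("wrist",cnt.reshape(-1,2),.040,c)*1000; print("blue rect z40",cv2.minAreaRect(q[:,:2].astype(np.float32)))
cnt=cv2.approxPolyDP(cv2.convexHull(cnt),4,True).reshape(-1,2); print(cnt.tolist(),(onz("wrist",cnt,.040,c)*1000).round(1).tolist())
E
```

```text
plane [-0.30574887 -0.03263161  0.21723713] 12497 12574 tilt 17.091892311733965 dir 6.091937481701717
((493.3404541015625, -251.9744873046875), (144.23582458496094, 86.23015594482422), 6.240231037139893) [[417.0, -217.0], [426.29998779296875, -302.70001220703125], [569.7000122070312, -287.0], [560.2999877929688, -201.3000030517578]] [0.0968 0.0968 0.0524 0.0525]
blue px [287 161   4  41 164] [288.5 181. ] ((288.5, 181.0), (40.0, 3.0), 90.0)
blue rect z40 ((479.41571044921875, -226.56216430664062), (43.275936126708984, 3.28981614112854), 5.521288871765137)
[[290, 161], [287, 201]] [[501.1, -226.1, 40.0], [457.7, -227.0, 40.0]]
```

The flap is at yaw 6.2° and open 17°, with its hinge at (563,-244,47). That predicts the knob at (461,-255.5,121), which agrees with the measured head. I'll grip it with the tool vertical.

```bash
python3 - <<'E'
from h import *
go((461.5,-255.5,150,6.2),(461.5,-255.5,103,6.2))
f=lambda t:np.array([-120*np.cos(t)+41*np.sin(t),-(120*np.sin(t)+41*np.cos(t))])
t0=np.radians(17.1)
for t in range(22,103,5): print(t,(f(np.radians(t))-f(t0)).round(0))
E
```

```text
t 1.2 p [ 469.  -259.3  299.6] w 85.2 F [-1.  -0.3 -0.3] q [-35.   3.  73.  -0. 104.  48.]
(461.5, -255.5, 150, 6.2) [ -6.8  -4.8 149.6] [0.1 0.1 0.6]
(461.5, -255.5, 103, 6.2) [ -6.8  -4.9 196.6] [0.1 0.1 0.6]
22 [ 7. -8.]
27 [ 14. -17.]
32 [ 23. -24.]
37 [ 31. -30.]
42 [ 41. -36.]
47 [ 51. -41.]
52 [ 61. -45.]
57 [ 72. -48.]
62 [ 83. -51.]
67 [ 93. -52.]
72 [105. -52.]
77 [116. -52.]
82 [127. -50.]
87 [137. -48.]
92 [148. -44.]
97 [158. -40.]
102 [168. -34.]
```

Emit:
servo_tool(
  increments=[-7,-5,100,0,0,0.6,1,-7,-5,150,0,0,0.6,1,-7,-5,150,0,0,0.6,1,-7,-5,150,0,0,0.6,1,-7,-5,150,0,0,0.6,1,-7,-5,175,0,0,0.6,1,-7,-5,197,0,0,0.6,1,-7,-5,197,0,0,0.6,1,-7,-5,197,0,0,0.6,0.3,-7,-5,197,0,0,0.6,0.1,-7,-5,197,0,0,0.6,0,-7,-5,197,0,0,0.6,0,-7,-5,197,0,0,0.6,0,-7,-5,197,0,0,0.6,0,-7,-5,197,0,0,0.6,0],
)

```text
clock: 2.45
ee_pos: [0.4627, -0.2553, 0.1044]
orientation: [[0.994, 0.111, 0.001], [0.111, -0.994, -0.004], [0.001, 0.004, -1.0]]
ft_force: [-2.4, -1.7, 2.5]
gripper_width: 0.0259
finger_force: 58.8
```

Gripped (25.9 mm opening, 59 N). Now I'll swing it along the arc.

Emit:
servo_tool(
  increments=[7,0,-8,0,0,0,0,14,0,-17,0,0,0,0,23,0,-24,0,0,0,0,31,0,-30,0,0,0,0,41,0,-36,0,0,0,0,51,0,-41,0,0,0,0,61,0,-45,0,0,0,0,72,0,-48,0,0,0,0,83,0,-51,0,0,0,0,93,0,-52,0,0,0,0,105,0,-52,0,0,0,0,116,0,-52,0,0,0,0,127,0,-50,0,0,0,0,137,0,-48,0,0,0,0,148,0,-44,0,0,0,0,158,0,-40,0,0,0,0,165,0,-36,0,0,0,0,165,0,-36,0,0,0,0,165,0,-36,0,0,0,0],
)

```text
clock: 4.03
ee_pos: [0.6289, -0.2373, 0.1413]
orientation: [[0.994, 0.111, 0.006], [0.111, -0.994, -0.005], [0.005, 0.006, -1.0]]
ft_force: [2.3, -4.6, 4.9]
gripper_width: 0.0254
finger_force: 62.1
```

Emit:
servo_tool(
  increments=[0,0,0,0,0,0,0.6,0,0,0,0,0,0,1,0,0,0,0,0,0,1,0,0,0,0,0,0,1,0,0,0,0,0,0,1,0,0,-30,0,0,0,1,0,0,-70,0,0,0,1,0,0,-120,0,0,0,1,0,0,-150,0,0,0,1,0,0,-150,0,0,0,1],
)

```text
clock: 4.87
ee_pos: [0.6286, -0.2365, 0.3011]
orientation: [[0.994, 0.111, 0.017], [0.111, -0.994, -0.009], [0.016, 0.011, -1.0]]
ft_force: [0.2, -0.1, 1.7]
gripper_width: 0.0851
finger_force: 0.0
```

```bash
python3 - <<'E'
from h import *
go((430,-256,290,6.2))
E
```

```text
t 4.87 p [ 628.6 -236.5  301.1] w 85.1 F [ 0.2 -0.1  1.7] q [-25.  20.  52.  -0. 106.  58.]
(430, -256, 290, 6.2) [-199.7   -2.8    7.9] [ 0.6 -0.9  0.2]
```

```bash
python3 - <<'E'
from h import *
go((479,-254,265,96.2))
E
```

```text
t 4.87 p [ 628.6 -236.5  301.1] w 85.1 F [ 0.2 -0.1  1.7] q [-25.  20.  52.  -0. 106.  58.]
(479, -254, 265, 96.2) [-151.2    0.3   33.7] [  1.2  -0.2 -89.8]
```

Emit:
servo_tool(
  increments=[-151,0,34,1.2,-0.2,-89.8,1,-151,0,34,1.2,-0.2,-89.8,1,-151,0,34,1.2,-0.2,-89.8,1,-151,0,34,1.2,-0.2,-89.8,1,-151,0,34,1.2,-0.2,-89.8,1,-151,0,34,1.2,-0.2,-89.8,1,-151,0,34,1.2,-0.2,-89.8,1,-151,0,34,1.2,-0.2,-89.8,1,-151,0,34,1.2,-0.2,-89.8,1,-151,0,34,1.2,-0.2,-89.8,1,-151,0,34,1.2,-0.2,-89.8,1,-151,0,34,1.2,-0.2,-89.8,1,-151,0,34,1.2,-0.2,-89.8,1,-151,0,34,1.2,-0.2,-89.8,1,-151,0,34,1.2,-0.2,-89.8,1,-151,0,34,1.2,-0.2,-89.8,1],
)

```text
clock: 6.2
ee_pos: [0.4764, -0.2524, 0.2551]
orientation: [[-0.106, 0.994, -0.016], [0.994, 0.106, 0.008], [0.009, -0.015, -1.0]]
ft_force: [-0.6, 0.5, 0.8]
gripper_width: 0.0855
finger_force: 0.0
```

```bash
cat >> h.py <<'E'
def dish(name,n,lohi,ztop,c=None,roi=None):
    im,d,c=load(name); hsv=cv2.cvtColor(im,cv2.COLOR_RGB2HSV); m=cv2.inRange(hsv,*lohi); P=cloud(n,d,c)
    with np.errstate(invalid='ignore'):
        m[~(abs(P[...,2]-ztop)<.008)]=0
        if roi: m[np.hypot(P[...,0]-roi[0],P[...,1]-roi[1])>roi[2]]=0
    k,l,s,ce=cv2.connectedComponentsWithStats(m); i=1+s[1:,4].argmax()
    cnt=max(cv2.findContours((l==i).astype(np.uint8),0,2)[0],key=len).reshape(-1,2)
    q=onz(n,cnt,ztop,c)*1000; r=cv2.minAreaRect(q[:,:2].astype(np.float32)); print("rect",r,"px",ce[i].round(),s[i,4],"z",np.nanmedian(P[l==i][:,2])); return r
BLUE=((105,60,30),(130,255,255)); TERRA=((2,100,50),(14,235,255))
E
python3 - <<'E'
from h import *
im,d,c=snap("wrist","w2"); go((479,-254,265,96.2)); dish("w2","wrist",BLUE,.040)
P=cloud("wrist",d,c)
E
```

```text
t 6.25 p [ 476.4 -252.5  255.2] w 85.4 F [-0.3  0.1 -0.5] q [-34.   4.  77.  -0. 100. -40.]
(479, -254, 265, 96.2) [-1.7  2.3 -9.9] [-0.9 -0.5 -0.1]
rect ((481.97119140625, -255.73997497558594), (45.3061637878418, 66.89317321777344), 5.465720176696777) px [328. 210.] 1346 z 0.039979332473578516
```

View pics/w2.png

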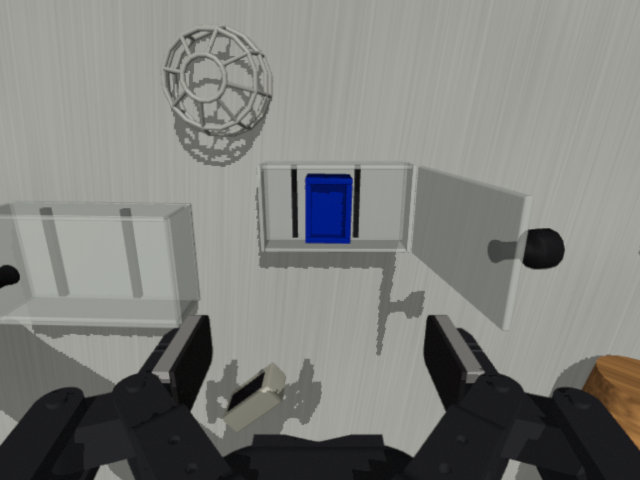

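The flap now stands open at (470,245), and the blue dish lies between the strips at (328,210) → (482,-256), yaw 5.5°, top at 40 mm. Next I'll pick it.

```bash
python3 - <<'E'
from h import *
go((482,-255.7,70,95.7),(482,-255.7,11,95.7))
im,d,c=load("w2"); g=im.max(2); 
m=(g<50).astype(np.uint8); m[:160]=0;m[245:]=0;m[:,:285]=0;m[:,365:]=0
k,l,s,ce=cv2.connectedComponentsWithStats(m)
for i in range(1,k):
    if s[i,4]>60:
        cnt=np.argwhere(l==i)[:,::-1]; q=onz("wrist",cnt,.010,c)*1000; print(s[i],cv2.minAreaRect(q[:,:2].astype(np.float32)))
E
```

```text
t 6.25 p [ 476.4 -252.5  255.2] w 85.4 F [-0.3  0.1 -0.5] q [-34.   4.  77.  -0. 100. -40.]
(482, -255.7, 70, 95.7) [ -5.6   8.1 185. ] [-0.9 -0.5  0.4]
(482, -255.7, 11, 95.7) [ -6.1   9.  244. ] [-0.9 -0.5  0.4]
[292 170   6  67 288] ((446.69580078125, -259.1192932128906), (4.548851013183594, 71.27558135986328), 6.145356178283691)
[354 170   6  67 297] ((511.7669677734375, -251.98265075683594), (4.845051288604736, 71.11216735839844), 5.968079566955566)
```

Emit:
servo_tool(
  increments=[-6,8,100,-0.9,-0.5,0.4,0.85,-6,8,160,-0.9,-0.5,0.4,0.85,-6,8,185,-0.9,-0.5,0.4,0.85,-6,8,185,-0.9,-0.5,0.4,0.85,-6,8,185,-0.9,-0.5,0.4,0.85,-6,8,185,-0.9,-0.5,0.4,0.85,-6,8,185,-0.9,-0.5,0.4,0.85],
)

```text
clock: 6.83
ee_pos: [0.4815, -0.2558, 0.0693]
orientation: [[-0.1, 0.995, -0.002], [0.995, 0.1, 0.002], [0.002, -0.002, -1.0]]
ft_force: [-0.2, -0.0, 0.5]
gripper_width: 0.0727
finger_force: 0.0
```

```bash
python3 - <<'E'
from h import *
go((482,-255.7,11,95.7))
E
```

```text
t 6.83 p [ 481.5 -255.8   69.3] w 72.7 F [-0.2 -0.   0.5] q [-34.  10.  92.   0.  78. -40.]
(482, -255.7, 11, 95.7) [-0.   0.7 58.3] [-0.1 -0.1  0. ]
```

Emit:
servo_tool(
  increments=[0,0.7,20,0,0,0,0.85,0,0.7,40,0,0,0,0.85,0,0.7,55,0,0,0,0.85,0,0.7,58,0,0,0,0.85,0,0.7,58,0,0,0,0.85,0,0.7,58,0,0,0,0.6,0,0.7,58,0,0,0,0.5,0,0.7,58,0,0,0,0.4,0,0.7,58,0,0,0,0.3,0,0.7,58,0,0,0,0.3,0,0.7,58,0,0,0,0.3],
)

```text
clock: 7.75
ee_pos: [0.4845, -0.2574, 0.0149]
orientation: [[-0.101, 0.995, 0.005], [0.995, 0.101, -0.002], [-0.003, 0.004, -1.0]]
ft_force: [1.1, -0.4, 6.0]
gripper_width: 0.0447
finger_force: 64.4
```

Emit:
servo_tool(
  increments=[0,0,-10,0,0,0,0.3,0,0,-30,0,0,0,0.3,0,0,-60,0,0,0,0.3,0,0,-85,0,0,0,0.3,0,0,-85,0,0,0,0.3,0,0,-85,0,0,0,0.3],
)

```text
clock: 8.25
ee_pos: [0.4837, -0.2568, 0.0993]
orientation: [[-0.101, 0.995, 0.004], [0.995, 0.101, -0.002], [-0.002, 0.004, -1.0]]
ft_force: [0.0, 0.5, -1.7]
gripper_width: 0.0447
finger_force: 63.7
```

```bash
python3 - <<'E'
from h import *
go((500,-105,100,96),(500,-105,50,96))
im,d,c=snap("side","s1"); dish("s1","side",BLUE,.125); P=cloud("side",d,c); hsv=cv2.cvtColor(im,cv2.COLOR_RGB2HSV)
m=(cv2.inRange(hsv,*BLUE)>0)&(abs(P[...,0]-.48)<.1)&(abs(P[...,1]+.255)<.1); print(m.sum(),np.nanpercentile(P[m],[2,50,98],axis=0).round(3))
E
```

```text
t 8.25 p [ 483.7 -256.8   99.3] w 44.7 F [ 0.   0.5 -1.7] q [-34.   8.  90.   0.  81. -40.]
(500, -105, 100, 96) [149.4  31.5  -0.9] [ 0.2  0.1 -0.2]
(500, -105, 50, 96) [149.5  31.3  49.1] [ 0.2  0.1 -0.2]
rect ((478.6887512207031, -250.1433563232422), (48.73949432373047, 73.16803741455078), 6.095088481903076) px [370. 179.] 153 z 0.12324334482997823
462 [[ 0.456 -0.283  0.09 ]
 [ 0.484 -0.24   0.112]
 [ 0.503 -0.22   0.127]]
```

Emit:
servo_tool(
  increments=[35,5,0,0,0,0,0.3,75,15,0,0,0,0,0.3,115,25,0,0,0,0,0.3,149,31,0,0,0,0,0.3,149,31,0,0,0,0,0.3,149,31,25,0,0,0,0.3,149,31,50,0,0,0,0.3,149,31,65,0,0,0,0.3,149,31,65,0,0,0,0.3,149,31,65,0,0,0,0.3],
)

```text
clock: 9.13
ee_pos: [0.4965, -0.1044, 0.0298]
orientation: [[-0.101, 0.995, -0.005], [0.995, 0.101, 0.002], [0.003, -0.005, -1.0]]
ft_force: [-0.4, -0.7, -1.3]
gripper_width: 0.0448
finger_force: 63.6
```

Emit:
servo_tool(
  increments=[0,0,0,0,0,0,0.3,0,0,0,0,0,0,0.3,0,0,8,0,0,0,0.3,0,0,12,0,0,0,0.3,0,0,14,0,0,0,0.3,0,0,14,0,0,0,0.3,0,0,14,0,0,0,0.3],
)

```text
clock: 9.72
ee_pos: [0.4984, -0.1048, 0.0181]
orientation: [[-0.101, 0.995, -0.0], [0.995, 0.101, 0.001], [0.001, 0.0, -1.0]]
ft_force: [-0.5, -0.2, -2.0]
gripper_width: 0.0449
finger_force: 63.6
```

Emit:
servo_tool(
  increments=[0,0,3,0,0,0,0.3,0,0,5,0,0,0,0.3,0,0,6,0,0,0,0.3,0,0,6,0,0,0,0.3,0,0,6,0,0,0,0.3],
)

```text
clock: 10.13
ee_pos: [0.4986, -0.1048, 0.0122]
orientation: [[-0.101, 0.995, 0.0], [0.995, 0.101, 0.001], [0.001, 0.0, -1.0]]
ft_force: [-0.1, -0.1, -0.5]
gripper_width: 0.0446
finger_force: 63.6
```

Emit:
servo_tool(
  increments=[0,0,1,0,0,0,0.3,0,0,1,0,0,0,0.3,0,0,1,0,0,0,0.6,0,0,1,0,0,0,0.85,0,0,1,0,0,0,0.85,0,0,-20,0,0,0,0.85,0,0,-60,0,0,0,0.85,0,0,-100,0,0,0,0.85,0,0,-120,0,0,0,0.85],
)

```text
clock: 10.88
ee_pos: [0.5008, -0.1056, 0.1379]
orientation: [[-0.101, 0.995, 0.008], [0.995, 0.101, -0.002], [-0.003, 0.008, -1.0]]
ft_force: [0.8, -0.3, 0.5]
gripper_width: 0.0729
finger_force: 0.0
```

```bash
python3 - <<'E'
from h import *
go((524,131,250,85))
E
```

```text
t 10.88 p [ 500.8 -105.6  137.9] w 72.9 F [ 0.8 -0.3  0.5] q [-18.   2.  92.   0.  85. -24.]
(524, 131, 250, 85) [ 232.7   47.8 -112.4] [ 0.5  0.1 10.8]
```

Emit:
servo_tool(
  increments=[20,0,-112,0.5,0.1,10.8,1,60,10,-112,0.5,0.1,10.8,1,233,48,-112,0.5,0.1,10.8,1,233,48,-112,0.5,0.1,10.8,1,233,48,-112,0.5,0.1,10.8,1,233,48,-112,0.5,0.1,10.8,1,233,48,-112,0.5,0.1,10.8,1,233,48,-112,0.5,0.1,10.8,1,233,48,-112,0.5,0.1,10.8,1,233,48,-112,0.5,0.1,10.8,1,233,48,-112,0.5,0.1,10.8,1,233,48,-112,0.5,0.1,10.8,1],
)

```text
clock: 11.88
ee_pos: [0.5227, 0.1302, 0.244]
orientation: [[0.09, 0.996, -0.009], [0.996, -0.09, 0.002], [0.001, -0.009, -1.0]]
ft_force: [-0.3, 0.1, 0.0]
gripper_width: 0.085
finger_force: 0.0
```

```bash
python3 - <<'E'
from h import *
im,d,c=snap("wrist","w3"); r=dish("w3","wrist",TERRA,.044,roi=(.524,.131,.07)); x,y=r[0]
go((x,y,75,85),(x,y,17,85))
P=cloud("wrist",d,c)*1000; z=P[...,2]; hsv=cv2.cvtColor(im,cv2.COLOR_RGB2HSV)
m=(cv2.inRange(hsv,(10,70,70),(25,220,255))>0)&(abs(z-48)<4)&(P[...,1]>80)&(P[...,1]<380)&(P[...,0]>480)&(P[...,0]<590)
k,l,s,ce=cv2.connectedComponentsWithStats(m.astype(np.uint8))
for i in range(1,k):
    if s[i,4]>60: print("div",ce[i].round(),s[i,4],cv2.minAreaRect(P[l==i][:,:2].astype(np.float32)))
m=(hsv[...,1]<60)&(abs(z-44)<3)&(P[...,1]>80)&(P[...,1]<380)&(P[...,0]>480)&(P[...,0]<590)
k,l,s,ce=cv2.connectedComponentsWithStats(m.astype(np.uint8))
for i in range(1,k):
    if s[i,4]>150: print("white",ce[i].round(),s[i,4],cv2.minAreaRect(P[l==i][:,:2].astype(np.float32)))
E
```

```text
rect ((520.5348510742188, 130.7991943359375), (47.181549072265625, 65.91656494140625), 84.95939636230469) px [319. 208.] 1551 z 0.04392642895493265
t 11.93 p [522.8 130.2 244.1] w 85.5 F [ 0.9 -0.2  0.2] q [ 8.  4. 78.  0. 98. 13.]
(520.5348510742188, 130.7991943359375, 75, 85) [  0.2  -0.7 169.1] [-0.5 -0.1 -0.2]
(520.5348510742188, 130.7991943359375, 17, 85) [ 1.000e-01 -2.000e-01  2.271e+02] [-0.5 -0.1 -0.2]
div [319.   3.] 492 ((536.4737548828125, 297.8141174316406), (4.445146083831787, 62.14643478393555), 85.00337982177734)
div [320.  91.] 766 ((530.5891723632812, 232.66261291503906), (8.11540412902832, 61.27428436279297), 84.97782897949219)
div [321. 172.] 617 ((525.0408935546875, 164.76478576660156), (8.081027030944824, 60.73063659667969), 84.9053726196289)
div [291. 192.] 132 ((498.4378967285156, 144.3063507080078), (21.08197784423828, 18.55062484741211), 83.20838928222656)
div [323. 188.] 129 ((526.50537109375, 149.23410034179688), (5.774372100830078, 36.09098434448242), 84.1203842163086)
div [350. 191.] 70 ((549.2561645507812, 143.9508819580078), (10.563406944274902, 10.161188125610352), 86.57894897460938)
div [351. 216.] 121 ((549.50634765625, 120.81407928466797), (32.36438751220703, 6.259566307067871), 82.59810638427734)
div [288. 225.] 63 ((490.712890625, 116.9334716796875), (13.546116828918457, 7.768770217895508), 82.8748779296875)
div [326. 230.] 125 ((526.3536987304688, 109.30155181884766), (5.2864861488342285, 36.343894958496094), 84.87327575683594)
div [321. 242.] 509 ((519.0740356445312, 97.40058898925781), (7.618204593658447, 60.74365997314453), 85.53203582763672)
white [319.  48.] 1891 ((532.5320434570312, 265.55462646484375), (46.07909393310547, 65.8307876586914), 84.82848358154297)
white [319. 132.] 1611 ((526.771728515625, 198.295654296875), (45.30120849609375, 65.750732421875), 84.81077575683594)
```

View pics/w3.png

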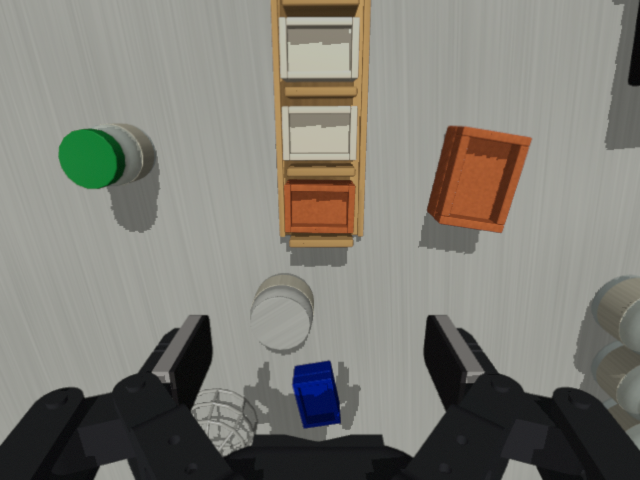

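The view shows the terracotta dish at (319,208) between the dividers at rows 172 and 242. That gives dish (520.5,130.8), yaw -5°, top at 44 mm, and slot centre (522,131). The blue dish stands upright at (317,393). I'll descend to the terracotta dish.

Emit:
servo_tool(
  increments=[0,0,120,-0.5,-0.1,-0.2,1,0,0,169,-0.5,-0.1,-0.2,1,0,0,169,-0.5,-0.1,-0.2,1,0,0,169,-0.5,-0.1,-0.2,1,0,0,180,-0.5,-0.1,-0.2,1,0,0,195,-0.5,-0.1,-0.2,1,0,0,210,-0.5,-0.1,-0.2,1,0,0,225,-0.5,-0.1,-0.2,1,0,0,225,-0.5,-0.1,-0.2,1,0,0,225,-0.5,-0.1,-0.2,1,0,0,225,-0.5,-0.1,-0.2,1],
)

```text
clock: 12.85
ee_pos: [0.5217, 0.1317, 0.0203]
orientation: [[0.085, 0.996, 0.002], [0.996, -0.085, -0.0], [0.0, 0.002, -1.0]]
ft_force: [0.3, 0.2, 0.3]
gripper_width: 0.0854
finger_force: 0.0
```

```bash
python3 - <<'E'
from h import *
go((520.5,130.8,9.5,85))
E
```

```text
t 12.85 p [521.7 131.7  20.3] w 85.4 F [0.3 0.2 0.3] q [ 8. 11. 96. -0. 72. 13.]
(520.5, 130.8, 9.5, 85) [-1.  -1.1 10.8] [ 0.1 -0.   0.1]
```

Emit:
servo_tool(
  increments=[-1,-1,6,0,0,0,1,-1,-1,10.5,0,0,0,1,-1,-1,10.5,0,0,0,1,-1,-1,10.5,0,0,0,0.8,-1,-1,10.5,0,0,0,0.7,-1,-1,10.5,0,0,0,0.5,-1,-1,10.5,0,0,0,0.5,-1,-1,10.5,0,0,0,0.5,-1,-1,10.5,0,0,0,0.5],
)

```text
clock: 13.6
ee_pos: [0.5206, 0.1315, 0.0096]
orientation: [[0.084, 0.996, 0.002], [0.996, -0.084, 0.0], [0.0, 0.002, -1.0]]
ft_force: [0.4, 0.2, 3.2]
gripper_width: 0.0648
finger_force: 69.2
```

Emit:
servo_tool(
  increments=[0,0,-10,0,0,0,0.5,0,0,-30,0,0,0,0.5,0,0,-60,0,0,0,0.5,0,0,-80,0,0,0,0.5,0,0,-80,0,0,0,0.5,0,0,-80,0,0,0,0.5],
)

```text
clock: 14.1
ee_pos: [0.5201, 0.1314, 0.0896]
orientation: [[0.084, 0.996, 0.002], [0.996, -0.084, -0.0], [0.0, 0.002, -1.0]]
ft_force: [-0.4, 0.1, -3.5]
gripper_width: 0.0652
finger_force: 69.9
```

```bash
python3 - <<'E'
from h import *
go((605,-5,90,6),(605,-5,30,6))
im,d,c=snap("side","s2"); dish("s2","side",TERRA,.122,roi=(.52,.13,.08))
E
```

```text
t 14.1 p [520.1 131.4  89.6] w 65.2 F [-0.4  0.1 -3.5] q [ 8.  7. 92. -0. 80. 13.]
(605, -5, 90, 6) [-128.8   96.1   -0.3] [ 0.1 -0.1 79.2]
(605, -5, 30, 6) [-128.8   96.    59.7] [ 0.1 -0.1 79.2]
rect ((520.699951171875, 146.37921142578125), (30.33404541015625, 77.74441528320312), 68.05366516113281) px [247. 259.] 175 z 0.12264487079456865
```

Emit:
servo_tool(
  increments=[-20,15,0,0,0,7,0.5,-42,32,0,0,0,14,0.5,-64,48,0,0,0,21,0.5,-86,64,0,0,0,28,0.5,-107,80,0,0,0,35,0.5,-120,90,0,0,0,42,0.5,-129,96,0,0,0,49,0.5,-129,96,0,0,0,56,0.5,-129,96,10,0,0,63,0.5,-129,96,25,0,0,70,0.5,-129,96,40,0,0,76,0.5,-129,96,55,0,0,79.2,0.5,-129,96,65,0,0,79.2,0.5,-129,96,70,0,0,79.2,0.5,-129,96,70,0,0,79.2,0.5,-129,96,70,0,0,79.2,0.5,-129,96,70,0,0,79.2,0.5],
)

```text
clock: 15.57
ee_pos: [0.6053, -0.0054, 0.0198]
orientation: [[0.995, 0.105, 0.002], [0.105, -0.995, -0.0], [0.002, 0.001, -1.0]]
ft_force: [-0.1, 0.8, -2.0]
gripper_width: 0.0648
finger_force: 69.7
```

Emit:
servo_tool(
  increments=[0,0,8,0,0,0,0.5,0,0,14,0,0,0,0.5,0,0,16,0,0,0,0.5,0,0,17,0,0,0,0.5,0,0,17.5,0,0,0,0.5,0,0,17.5,0,0,0,0.5,0,0,17.5,0,0,0,0.5],
)

```text
clock: 16.15
ee_pos: [0.6048, -0.0053, 0.0017]
orientation: [[0.995, 0.104, 0.001], [0.104, -0.995, -0.0], [0.0, 0.0, -1.0]]
ft_force: [-0.6, 0.7, 0.1]
gripper_width: 0.0652
finger_force: 69.8
```

Emit:
servo_tool(
  increments=[0,0,0,0,0,0,0.7,0,0,0,0,0,0,1,0,0,0,0,0,0,1,0,0,-15,0,0,0,1,0,0,-50,0,0,0,1,0,0,-80,0,0,0,1,0,0,-80,0,0,-10,1,0,0,-80,0,0,-90,1,0,0,-80,0,0,-90,1,0,0,-80,0,0,-90,1,0,0,-80,0,0,-90,1,0,0,-80,0,0,-90,1,0,0,-80,0,0,-90,1,0,0,-80,0,0,-90,1,0,0,-80,0,0,-90,0.85,0,0,-80,0,0,-90,0.85,0,0,-80,0,0,-90,0.85,0,0,-80,0,0,-90,0.85,0,0,-80,0,0,-90,0.85,0,0,-80,0,0,-90,0.85],
)

```text
clock: 17.82
ee_pos: [0.6051, -0.0054, 0.0818]
orientation: [[-0.105, 0.994, 0.001], [0.994, 0.105, -0.0], [-0.0, 0.001, -1.0]]
ft_force: [0.0, 0.7, -0.1]
gripper_width: 0.0728
finger_force: 0.0
```

```bash
python3 - <<'E'
from h import *
snap("side","s3"); r=dish("s3","side",TERRA,.036,roi=(.605,-.005,.06))
go((604.8,-5.3,60,96),(604.8,-5.3,9,96))
E
```

```text
rect ((597.7212524414062, -3.0850486755371094), (49.974727630615234, 69.12895965576172), 5.754406452178955) px [273. 234.] 223 z 0.0350211201693259
t 17.87 p [605.   -5.4  81.8] w 72.4 F [ 0.1 -0.5 -0.2] q [ -6.  16.  83.  -0.  81. -12.]
(604.8, -5.3, 60, 96) [ 0.1 -0.2 21.8] [ 0.1  0.  -0.1]
(604.8, -5.3, 9, 96) [ 0.1 -0.3 72.8] [ 0.1  0.  -0.1]
```

Emit:
servo_tool(
  increments=[0,0,30,0,0,0,0.85,0,0,50,0,0,0,0.85,0,0,65,0,0,0,0.85,0,0,73,0,0,0,0.85,0,0,73,0,0,0,0.85,0,0,73,0,0,0,0.85,0,0,73,0,0,0,0.6,0,0,73,0,0,0,0.5,0,0,73,0,0,0,0.3,0,0,73,0,0,0,0.3,0,0,73,0,0,0,0.3,0,0,73,0,0,0,0.3],
)

```text
clock: 18.87
ee_pos: [0.6061, -0.0054, 0.0105]
orientation: [[-0.104, 0.995, 0.004], [0.995, 0.104, -0.001], [-0.001, 0.004, -1.0]]
ft_force: [0.2, -0.2, 6.2]
gripper_width: 0.0448
finger_force: 64.6
```

```bash
python3 - <<'E'
from h import *
go((606,-5.4,100,96.1),(479,-110,100,96.1),(479.1,-254.3,100,96.1))
E
```

```text
t 18.87 p [606.1  -5.4  10.5] w 44.8 F [ 0.2 -0.2  6.2] q [ -6.  20.  87.  -0.  73. -12.]
(606, -5.4, 100, 96.1) [ -0.    0.2 -89.5] [ 0.2  0.1 -0.1]
(479, -110, 100, 96.1) [ -90.9 -137.   -89.9] [ 0.2  0.1 -0.1]
(479.1, -254.3, 100, 96.1) [-234.4 -151.9  -89.8] [ 0.2  0.1 -0.1]
```

Emit:
servo_tool(
  increments=[0,0,-10,0.2,0.1,0,0.3,0,0,-30,0.2,0.1,0,0.3,0,0,-60,0.2,0.1,0,0.3,0,0,-90,0.2,0.1,0,0.3,-20,-30,-90,0.2,0.1,0,0.3,-40,-60,-90,0.2,0.1,0,0.3,-60,-90,-90,0.2,0.1,0,0.3,-78,-118,-90,0.2,0.1,0,0.3,-91,-137,-90,0.2,0.1,0,0.3,-115,-142,-90,0.2,0.1,0,0.3,-150,-147,-90,0.2,0.1,0,0.3,-185,-149,-90,0.2,0.1,0,0.3,-215,-151,-90,0.2,0.1,0,0.3,-234,-152,-90,0.2,0.1,0,0.3,-234,-152,-90,0.2,0.1,0,0.3,-234,-152,-90,0.2,0.1,0,0.3,-234,-152,-90,0.2,0.1,0,0.3],
)

```text
clock: 20.28
ee_pos: [0.4773, -0.253, 0.0979]
orientation: [[-0.104, 0.995, -0.005], [0.995, 0.104, 0.003], [0.003, -0.004, -1.0]]
ft_force: [1.6, 0.9, -2.9]
gripper_width: 0.0448
finger_force: 63.8
```

```bash
python3 - <<'E'
from h import *
im,d,c=snap("wrist","w4"); go((479.1,-254.3,20,96.1))
P=cloud("wrist",d,c); hsv=cv2.cvtColor(im,cv2.COLOR_RGB2HSV); m=cv2.inRange(hsv,*TERRA)>0
k,l,s,ce=cv2.connectedComponentsWithStats(m.astype(np.uint8))
for i in range(1,k):
    if s[i,4]>300: print(s[i],np.nanpercentile(P[l==i],[3,50,97],axis=0).round(3).tolist())
E
```

```text
t 20.33 p [ 477.5 -252.7   98.1] w 45.3 F [-0.5  0.8 -1.6] q [-34.   8.  91.  -0.  82. -40.]
(479.1, -254.3, 20, 96.1) [-2.   1.8 78.1] [-0.2 -0.2 -0.1]
[  251   238   134   184 22496] [[0.453, -0.283, 0.098], [0.475, -0.249, 0.112], [0.497, -0.219, 0.124]]
```

View pics/w4.png

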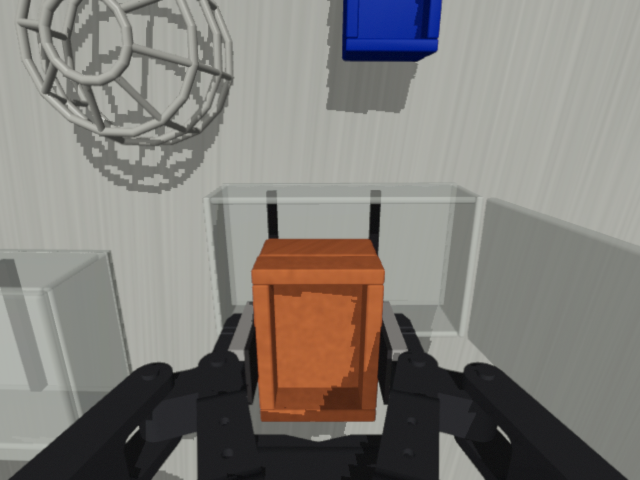

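The terracotta dish is held level at (318,330), centred over the strips at columns 272 and 375; the open flap is at right and the blue dish stands on the shelf. I'll lower it in stages.

Emit:
servo_tool(
  increments=[-2,1.8,10,-0.2,-0.2,-0.1,0.3,-2,1.8,30,-0.2,-0.2,-0.1,0.3,-2,1.8,50,-0.2,-0.2,-0.1,0.3,-2,1.8,62,-0.2,-0.2,-0.1,0.3,-2,1.8,68,-0.2,-0.2,-0.1,0.3,-2,1.8,68,-0.2,-0.2,-0.1,0.3,-2,1.8,68,-0.2,-0.2,-0.1,0.3,-2,1.8,68,-0.2,-0.2,-0.1,0.3],
)

```text
clock: 21.0
ee_pos: [0.4805, -0.256, 0.0317]
orientation: [[-0.106, 0.994, 0.002], [0.994, 0.106, -0.003], [-0.004, 0.002, -1.0]]
ft_force: [-1.0, -0.7, -1.4]
gripper_width: 0.0454
finger_force: 63.8
```

```bash
python3 - <<'E'
from h import *
go((479.1,-254.3,14.7,96.1))
E
```

```text
t 21.0 p [ 480.5 -256.    31.7] w 45.4 F [-1.  -0.7 -1.4] q [-34.  11.  95.  -0.  74. -40.]
(479.1, -254.3, 14.7, 96.1) [ 1.9 -1.3 17. ] [ 0.1  0.2 -0. ]
```

Emit:
servo_tool(
  increments=[0.7,-0.5,0,0,0,0,0.3,0.7,-0.5,0,0,0,0,0.3,0.7,-0.5,5,0,0,0,0.3,0.7,-0.5,10,0,0,0,0.3,0.7,-0.5,14,0,0,0,0.3,0.7,-0.5,14,0,0,0,0.3,0.7,-0.5,14,0,0,0,0.3],
)

```text
clock: 21.58
ee_pos: [0.4786, -0.2546, 0.0157]
orientation: [[-0.106, 0.994, -0.001], [0.994, 0.106, -0.001], [-0.001, -0.001, -1.0]]
ft_force: [-1.0, -0.6, -1.9]
gripper_width: 0.0449
finger_force: 63.8
```

Emit:
servo_tool(
  increments=[0,0,1,0,0,0,0.3,0,0,1.3,0,0,0,0.3,0,0,1.3,0,0,0,0.3,0,0,1.3,0,0,0,0.3],
)

```text
clock: 21.92
ee_pos: [0.4792, -0.255, 0.0154]
orientation: [[-0.106, 0.994, 0.001], [0.994, 0.106, -0.002], [-0.002, 0.0, -1.0]]
ft_force: [0.2, -0.1, -2.4]
gripper_width: 0.0451
finger_force: 63.8
```

Emit:
servo_tool(
  increments=[0,0,1,0,0,0,0.3,0,0,1,0,0,0,0.3,0,0,1,0,0,0,0.3],
)

```text
clock: 22.17
ee_pos: [0.4794, -0.2552, 0.0145]
orientation: [[-0.106, 0.994, 0.001], [0.994, 0.106, -0.003], [-0.003, 0.001, -1.0]]
ft_force: [0.7, -0.1, -1.2]
gripper_width: 0.045
finger_force: 63.9
```

Emit:
servo_tool(
  increments=[0,0,0.6,0,0,0,0.3,0,0,0.6,0,0,0,0.3,0,0,0.6,0,0,0,0.65,0,0,0.6,0,0,0,0.8,0,0,0.6,0,0,0,0.8,0,0,-15,0,0,0,0.8,0,0,-50,0,0,0,0.8,0,0,-85,0,0,0,0.8,0,0,-125,0,0,0,0.8,0,0,-125,0,0,0,0.8],
)

```text
clock: 23.0
ee_pos: [0.4833, -0.2574, 0.149]
orientation: [[-0.106, 0.994, 0.015], [0.994, 0.106, -0.012], [-0.013, 0.013, -1.0]]
ft_force: [0.4, -0.8, 1.5]
gripper_width: 0.0683
finger_force: 0.0
```

```bash
python3 - <<'E'
from h import *
snap("wrist","w5"); dish("w5","wrist",TERRA,.040); dish("w5","wrist",BLUE,.036)
go((499,-104.8,120,6),(490,-180,140,60))
E
```

```text
rect ((477.5050354003906, -254.49378967285156), (45.40756607055664, 66.61620330810547), 6.029007911682129) px [310. 229.] 2619 z 0.03996240203744417
rect ((498.35247802734375, -123.22822570800781), (46.10712432861328, 29.80678939819336), 6.342988967895508) px [366.  34.] 1846 z 0.035954628853465065
t 23.05 p [ 482.  -256.6  145.4] w 68.4 F [ 0.2 -0.  -0.4] q [-34.   6.  87.  -0.  86. -40.]
(499, -104.8, 120, 6) [149.4  32.7  24.2] [ 0.9  0.  90.1]
(490, -180, 140, 60) [75.4 16.   4.8] [ 0.7  0.4 36.1]
```

Emit:
servo_tool(
  increments=[40,9,10,0.9,0,7,1,80,18,20,0.9,0,14,1,120,26,24,0.9,0,21,1,149,33,24,0.9,0,28,1,149,33,24,0.9,0,89.9,1,149,33,24,0.9,0,89.9,1,149,33,24,0.9,0,89.9,1,149,33,24,0.9,0,89.9,1,149,33,24,0.9,0,89.9,1,149,33,24,0.9,0,89.9,1,149,33,24,0.9,0,89.9,1,149,33,24,0.9,0,89.9,1,149,33,24,0.9,0,89.9,1,149,33,50,0.9,0,89.9,1,149,33,65,0.9,0,89.9,1,149,33,65,0.9,0,89.9,1,149,33,65,0.9,0,89.9,1],
)

```text
clock: 24.47
ee_pos: [0.4947, -0.1027, 0.072]
orientation: [[0.994, 0.107, -0.015], [0.108, -0.994, 0.008], [-0.014, -0.01, -1.0]]
ft_force: [-0.4, 0.5, 0.4]
gripper_width: 0.0851
finger_force: 0.0
```

```bash
python3 - <<'E'
from h import *
go((498.7,-105,3,6.2))
E
```

```text
t 24.47 p [ 494.7 -102.7   72. ] w 85.1 F [-0.4  0.5  0.4] q [-18.   5.  97.   0.  79.  66.]
(498.7, -105, 3, 6.2) [ 4.7  3.4 68.9] [-0.6  0.8 -0. ]
```

Emit:
servo_tool(
  increments=[0,0,10,0,0,0,1,0,0,10,0,0,0,1,0,0,10,0,0,0,1,0,0,10,0,0,0,1],
)

```text
clock: 24.8
ee_pos: [0.4964, -0.1032, 0.0645]
orientation: [[0.994, 0.108, -0.01], [0.108, -0.994, 0.007], [-0.009, -0.008, -1.0]]
ft_force: [-0.4, -0.1, -0.2]
gripper_width: 0.0851
finger_force: 0.0
```

```bash
python3 - <<'E'
from h import *
go((498.7,-105,2,6.2))
E
```

```text
t 24.8 p [ 496.4 -103.2   64.5] w 85.1 F [-0.4 -0.1 -0.2] q [-18.   5.  97.   0.  78.  66.]
(498.7, -105, 2, 6.2) [ 2.7  2.5 62.4] [-0.4  0.5 -0. ]
```

Emit:
servo_tool(
  increments=[2.5,2.3,10,-0.4,0.5,0,1,2.5,2.3,20,-0.4,0.5,0,1,2.5,2.3,30,-0.4,0.5,0,1,2.5,2.3,40,-0.4,0.5,0,1,2.5,2.3,50,-0.4,0.5,0,1,2.5,2.3,50,-0.4,0.5,0,1,2.5,2.3,50,-0.4,0.5,0,1],
)

```text
clock: 25.38
ee_pos: [0.4973, -0.1045, 0.0127]
orientation: [[0.994, 0.108, -0.004], [0.108, -0.994, 0.002], [-0.003, -0.002, -1.0]]
ft_force: [0.3, -0.2, -0.1]
gripper_width: 0.0857
finger_force: 0.0
```

```bash
python3 - <<'E'
from h import *
go((498.7,-105,2,6.2))
E
```

```text
t 25.38 p [ 497.3 -104.5   12.7] w 85.7 F [ 0.3 -0.2 -0.1] q [-18.   9. 101.   0.  71.  66.]
(498.7, -105, 2, 6.2) [ 1.3  0.7 10.7] [-0.1  0.2 -0. ]
```

Emit:
servo_tool(
  increments=[1,0.5,6,-0.1,0.2,0,1,1,0.5,10,-0.1,0.2,0,1,1,0.5,10,-0.1,0.2,0,1,1,0.5,10,-0.1,0.2,0,0.8,1,0.5,10,-0.1,0.2,0,0.7,1,0.5,10,-0.1,0.2,0,0.5,1,0.5,10,-0.1,0.2,0,0.5,1,0.5,10,-0.1,0.2,0,0.5,1,0.5,10,-0.1,0.2,0,0.5],
)

```text
clock: 26.13
ee_pos: [0.4997, -0.1053, 0.0044]
orientation: [[0.994, 0.107, 0.004], [0.107, -0.994, -0.001], [0.004, 0.001, -1.0]]
ft_force: [1.0, 0.1, 2.4]
gripper_width: 0.065
finger_force: 68.9
```

Emit:
servo_tool(
  increments=[0,0,-10,0,0,0,0.5,0,0,-30,0,0,0,0.5,0,0,-60,0,0,0,0.5,0,0,-90,0,0,0,0.5,0,0,-105,0,0,0,0.5,0,0,-105,0,0,0,0.5,0,0,-105,0,0,0,0.5],
)

```text
clock: 26.72
ee_pos: [0.4991, -0.1052, 0.1095]
orientation: [[0.994, 0.108, 0.004], [0.108, -0.994, -0.001], [0.004, 0.001, -1.0]]
ft_force: [0.7, 0.4, -1.9]
gripper_width: 0.0651
finger_force: 68.7
```

```bash
python3 - <<'E'
from h import *
go((522,131.1,110,85))
E
```

```text
t 26.72 p [ 499.1 -105.2  109.5] w 65.1 F [ 0.7  0.4 -1.9] q [-18.   3.  95.   0.  82.  66.]
(522, 131.1, 110, 85) [  48.2 -232.4   -0.7] [  0.2  -0.1 -78.8]
```

Emit:
servo_tool(
  increments=[5,-22,-1,0,0,-7,0.5,10,-45,-1,0,0,-14,0.5,15,-70,-1,0,0,-21,0.5,20,-95,-1,0,0,-28,0.5,25,-120,-1,0,0,-35,0.5,30,-145,-1,0,0,-42,0.5,35,-170,-1,0,0,-49,0.5,40,-195,-1,0.1,0,-56,0.5,44,-215,-1,0.2,0,-63,0.5,48,-232,-1,0.2,0,-70,0.5,48,-232,-1,0.2,0,-77,0.5,48,-232,-1,0.2,-0.1,-78.8,0.5,48,-232,-1,0.2,-0.1,-78.8,0.5,48,-232,-1,0.2,-0.1,-78.8,0.5,48,-232,-1,0.2,-0.1,-78.8,0.5,48,-232,-1,0.2,-0.1,-78.8,0.5],
)

```text
clock: 28.05
ee_pos: [0.5212, 0.1304, 0.1089]
orientation: [[0.089, 0.996, -0.003], [0.996, -0.089, 0.0], [0.0, -0.003, -1.0]]
ft_force: [-0.3, -0.1, -1.2]
gripper_width: 0.0649
finger_force: 68.6
```

```bash
python3 - <<'E'
from h import *
im,d,c=snap("wrist","w6"); go((522,131.1,40,85))
P=cloud("wrist",d,c)*1000; hsv=cv2.cvtColor(im,cv2.COLOR_RGB2HSV); m=(cv2.inRange(hsv,*BLUE)>0)&(P[...,2]>134)
print(np.nanpercentile(P[m],[1,50,99],axis=0).round(1),cv2.minAreaRect(P[m][:,:2].astype(np.float32)))
E
```

```text
t 28.1 p [521.5 130.4 109.3] w 65.0 F [ 0.1 -0.9 -1.7] q [ 8.  7. 91.  0. 83. 13.]
(522, 131.1, 40, 85) [ 0.8  0.6 69.2] [-0.1 -0.  -0.1]
[[486.8 105.9 134.2]
 [519.7 133.6 140.2]
 [552.8 154.7 141.8]] ((519.6087646484375, 129.51385498046875), (47.61494064331055, 66.4049301147461), 84.49951171875)
```

Emit:
servo_tool(
  increments=[1,1,20,0,0,0,0.5,1,1,40,0,0,0,0.5,1,1,55,0,0,0,0.5,1,1,65,0,0,0,0.5,1,1,75,0,0,0,0.5,1,1,80,0,0,0,0.5,1,1,80,0,0,0,0.5,1,1,80,0,0,0,0.5,1,1,80,0,0,0,0.5],
)

```text
clock: 28.85
ee_pos: [0.5236, 0.1318, 0.0309]
orientation: [[0.088, 0.996, 0.001], [0.996, -0.088, 0.001], [0.001, 0.001, -1.0]]
ft_force: [-0.1, -0.5, 0.1]
gripper_width: 0.0647
finger_force: 68.7
```

```bash
python3 - <<'E'
from h import *
go((522.3,131.4,12.4,85))
E
```

```text
t 28.85 p [523.6 131.8  30.9] w 64.7 F [-0.1 -0.5  0.1] q [ 8. 11. 95.  0. 74. 13.]
(522.3, 131.4, 12.4, 85) [-0.5 -1.3 18.5] [ 0.1 -0.1 -0. ]
```

Emit:
servo_tool(
  increments=[0,-1,6,0,0,0,0.5,0,-1,12,0,0,0,0.5,0,-1,15,0,0,0,0.5,0,-1,17,0,0,0,0.5,0,-1,17,0,0,0,0.5,0,-1,17,0,0,0,0.5],
)

```text
clock: 29.35
ee_pos: [0.5217, 0.1318, 0.0127]
orientation: [[0.088, 0.996, -0.001], [0.996, -0.088, 0.001], [0.001, -0.001, -1.0]]
ft_force: [0.0, 0.2, -2.0]
gripper_width: 0.0649
finger_force: 68.6
```

Emit:
servo_tool(
  increments=[0,0,0.5,0,0,0,0.5,0,0,1,0,0,0,0.5,0,0,1,0,0,0,0.5,0,0,1,0,0,0,0.5],
)

```text
clock: 29.68
ee_pos: [0.5218, 0.1318, 0.0125]
orientation: [[0.088, 0.996, -0.001], [0.996, -0.088, 0.001], [0.001, -0.001, -1.0]]
ft_force: [-2.8, -0.3, 4.2]
gripper_width: 0.0651
finger_force: 69.3
```

Contact (+4 N). Release, retreat upward and look.

Emit:
servo_tool(
  increments=[0,0,0.5,0,0,0,0.5,0,0,0.5,0,0,0,0.75,0,0,0.5,0,0,0,1,0,0,0.5,0,0,0,1,0,0,0,0,0,0,1,0,0,-15,0,0,0,1,0,0,-40,0,0,0,1,0,0,-80,0,0,0,1,0,0,-120,0,0,0,1,0,0,-200,0,0,0,1,0,0,-230,0,0,0,1,0,0,-230,0,0,0,1,0,0,-230,0,0,0,1,0,0,-230,0,0,0,1],
)

```text
clock: 30.85
ee_pos: [0.5232, 0.1318, 0.2442]
orientation: [[0.088, 0.996, 0.005], [0.996, -0.088, 0.001], [0.002, 0.004, -1.0]]
ft_force: [0.7, -0.4, -0.6]
gripper_width: 0.0857
finger_force: 0.0
```

```bash
python3 - <<'E'
from h import *
go((522,131,240,85)); snap("wrist","w7"); dish("w7","wrist",BLUE,.044); 
im,d,c=load("w7"); P=cloud("wrist",d,c)*1000; hsv=cv2.cvtColor(im,cv2.COLOR_RGB2HSV)
m=(cv2.inRange(hsv,*BLUE)>0)&(P[...,2]>40); q=P[m]; A=np.c_[q[:,:2],np.ones(len(q))]; s=np.linalg.lstsq(A,q[:,2],rcond=None)[0]; print("tilt deg",np.degrees(s[:2]))
a=snap("scene","scene9")[0]; dish("scene9","scene",TERRA,.040,roi=(.48,-.254,.08))
b=cv2.resize(a[180:360,140:460],(800,450),interpolation=2); cv2.imwrite("pics/fin.png",b[:,:,::-1])
E
```

```text
t 30.85 p [523.2 131.8 244.2] w 85.7 F [ 0.7 -0.4 -0.6] q [ 8.  3. 79.  0. 98. 13.]
(522, 131, 240, 85) [-0.9 -1.1  4.2] [ 0.3 -0.1 -0. ]
rect ((519.9668579101562, 131.6345977783203), (47.263118743896484, 65.02579498291016), 84.8842544555664) px [315. 209.] 1479 z 0.043957399271548125
tilt deg [ 0.02902561 -0.17220274]
rect ((483.60089111328125, -255.81304931640625), (48.165672302246094, 66.59452819824219), 8.14877986907959) px [240. 302.] 167 z 0.03876566312713803
```

View pics/fin.png

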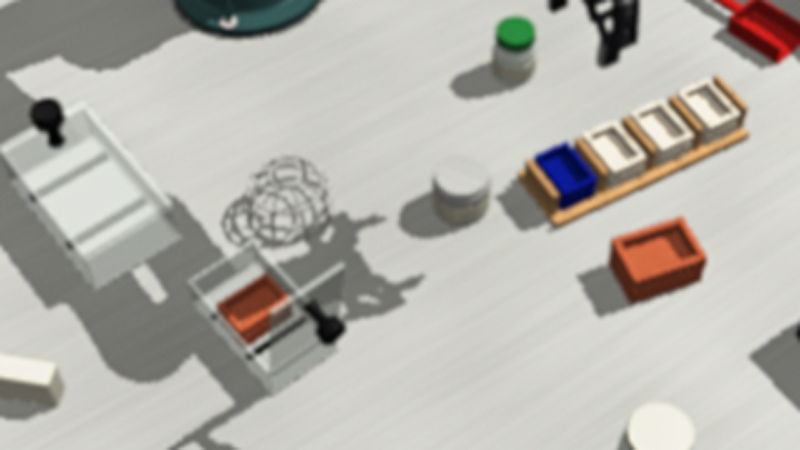

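The final view shows the terracotta dish flat in the box at (255,308), the flap standing open at (320,300), and the blue dish flat in the end slot at (565,175). The bystanders are where they were, so I'll hand in.

```bash
python3 -c "
from station import manip
print(manip.close_job())"
```

```text
the job is handed in; nothing more can be done
None
```

The dishes are swapped and the job is handed in at about 31 s: the terracotta dish sits flat between the strips in the box, the blue dish sits flat in the rack slot it came from, the flap stands open, and everything else looks undisturbed in the last picture.

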